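# Change the gear in the laser marker

### The job

The gear on the laser marker's carriage is finished: lift it off and lay it flat on the middle of the green mat. Then set the gear with the bronze bush down over the carriage's spigot so that it seats flat, and push the carriage through the orange spring flap until it is fully home against its stop, leaving the flap shut behind the gear. Set the gears down rather than dropping them, and do not disturb the other things on the table.

Things in the scene. Friction and masses are not known exactly. Their poses are not given: they have to be found in the camera images.
- marker: Bench laser marker: fixed white cabinet (340 mm wide and deep, 400 high, grey box on the roof) to the robot's right. Origin on the table under the middle of the cabinet's front face; x points level into the cabinet, the way the carriage is pushed (roughly world -y), z up. The inlet in the front face is 112 mm wide and 62 mm high, from the slideway up.
- slideway (a point): Aluminium slideway 130 mm wide, running 305 mm out from the front face to the operator; this point is the middle of its outer end, on its surface, 30 mm above the table. A guide rail (8 mm wide, 10 mm high) runs along each side, inner faces 93 mm apart. Axes as marker.
- nose (a point): Console that juts out over the inlet: 200 mm wide, 100 mm high, 32 mm out from the front face. The point is the middle of its lower outer edge, 210 mm above the table. Front face and console leave no room for an upright hand at the inlet: lean the tool back about 40 degrees from vertical, fingers pointing in. Axes as marker.
- flap (a joint): Orange spring flap closing the inlet, hinged along the top of the opening, 9.5 mm behind the front face, 60 mm tall. It swings inwards when something is pushed against it and springs shut by itself once that is past. Rad: 0 shut, growing to 1.45 as it opens. Light: under 2 N at its lower edge. A notch 26 mm wide and 13 mm high in the lower edge lets it shut over the draw bar.
- home (a point): Point on the slideway inside the cabinet, 92 mm behind the front face, where the carriage's origin is when the carriage is home against its fixed stop; axes as marker.
- carriage: Loose aluminium carriage (about 0.4 kg) on the slideway between the guide rails (1.5 mm play each side). Plate 88 mm long (x), 90 mm wide, 10 mm thick; origin at the middle of its underside, x towards the flap, z up. A flat draw bar, 16 mm wide and 8 mm high, runs back to the push plate. It slides with plain friction of up to about 6 N. At the start the plate is 80 to 140 mm short of the inlet.
- push_face (a point): Middle of the rear face of the carriage's black upright push plate (44 mm wide, 36 mm high, 8 mm thick), 18 mm above the slideway and 114 mm behind the carriage's origin. Push here. It stays outside: with the carriage home it is 22 mm in front of the cabinet's front face. Axes as carriage.
- spigot (a point): Tip of the carriage's steel centring spigot, 30 mm above the carriage's underside at its origin. The spigot is 20 mm in diameter and straight from the plate (10 mm up) to 20 mm up, then a cone to 10 mm diameter at the tip.
- done_gear_c (a point): Finished gear, steel with a small pale square mark, at first on the spigot: 54 mm across, 16 mm thick, bore 24 mm, about 0.16 kg. The point is its centre, half-way up; z along its bore. Seated, the centre is 18 mm above the carriage's underside.
- new_gear_c (a point): Next gear to be marked, steel with a bronze-coloured bush round its bore, lying flat on the white paper: 56 mm across, 16 mm thick, bore 24 mm, about 0.17 kg. The point is its centre, half-way up; z along its bore. Seated, the centre is 18 mm above the carriage's underside.
- mat_c (a point): Green mat for finished parts, 80 mm square, 1.6 mm thick, fixed on the white paper among the gears. The point is the middle of its top face.
- paper: White sheet, 297 by 210 mm, flat on the table to the robot's left; origin at its middle, x along its long side. The loose gears and the green mat lie on it in two rows of three, neighbours about 90 to 100 mm apart centre to centre.
- big_gear_c (a point): Bystander on the paper: largest gear, plain steel, 70 mm across, 14 mm thick. The point is its centre.
- dog_gear_c (a point): Bystander on the paper: gear with five square dogs on its top face, 58 mm across, 25 mm tall over the dogs (18 mm without; the point lies 9 mm up). The point is its centre.
- pinion_c (a point): Bystander on the paper: small dark pinion, 40 mm across, 22 mm tall. The point is its centre.
- bearing_c (a point): Bystander on the paper: ball bearing, 42 mm across, 12 mm thick. The point is its centre.
- oiler_c (a point): Bystander: white oil bottle with a red spout, 48 mm in diameter, 130 mm tall, standing at the far side. The point is on its axis 50 mm up.
- driver_c (a point): Bystander: screwdriver with a blue handle lying at the far side, 180 mm long, 26 mm high. The point is its middle, 13 mm up.
- caliper_c (a point): Bystander: caliper lying beyond the slideway, 200 mm long, 12 mm high. The point is at the middle of its beam.
Things that resemble listed ones, but are neither listed nor needed, are in the scene too. Leave any turquoise or yellow look-alike of the part that bears done_gear_c alone. What is shaped like the part that bears new_gear_c but blue is not meant.

How it is judged:
On the way, in this order (a step that is already met when the one before it is completed fails the run):
1. the finished gear lies flat on the green mat, let go (horizontal distance between done_gear_c and mat_c below 0.022 m and height (world z) of done_gear_c below 0.0135 m and angle between done_gear_c's own z axis and vertical below 0.1 rad and contact force between the fingers and done_gear below 0.05 N), for 0.2 s.
2. the gear with the bronze bush is seated on the carriage's spigot, outside the cabinet, let go (horizontal distance between new_gear_c and carriage below 0.0045 m and z of new_gear_c in the frame of carriage between 0.015 and 0.0215 m and x of carriage in the frame of marker below -0.05 m and contact force between the fingers and new_gear below 0.05 N), for 0.2 s.
3. the carriage goes in with the gear, holding the flap open (horizontal distance between new_gear_c and carriage below 0.0045 m and z of new_gear_c in the frame of carriage between 0.015 and 0.0215 m and value of joint flap above 0.3 rad and x of carriage in the frame of marker above 0.02 m), for 0.05 s.
At the end, for the whole second after the job is handed in: The finished gear lies flat within 22 mm of the middle of the green mat; the bronze-bushed gear is seated on the spigot (within 4.5 mm of its axis, not more than 3.5 mm above its seat); the carriage is within 5 mm of home; the flap is shut (under 0.08 rad); all at rest and let go (horizontal distance between done_gear_c and mat_c below 0.022 m and height (world z) of done_gear_c below 0.0135 m and angle between done_gear_c's own z axis and vertical below 0.1 rad and horizontal distance between new_gear_c and carriage below 0.0045 m and z of new_gear_c in the frame of carriage between 0.015 and 0.0215 m and x of carriage in the frame of marker above 0.087 m and value of joint flap below 0.08 rad and linear speed of carriage below 0.02 m/s); the robot touches nothing.
It fails at once if a bystander is moved more than 15 mm (distance of any of big_gear_c, dog_gear_c, pinion_c, bearing_c, oiler_c, driver_c, caliper_c from where it was at the start of the episode above 0.015 m).
It fails at once if a gear is dropped (it falls free by more than about 13 mm) ((linear speed of done_gear above 0.5 m/s and contact force between the fingers and done_gear below 0.05 N) or (linear speed of new_gear above 0.5 m/s and contact force between the fingers and new_gear below 0.05 N)).
It also fails if it takes over 72 s, if anything falls off the work surface, if the arm or the gripper's body presses on something with over 40 N, if the wrist force passes 120 N, or if a joint passes its speed limit or range.

### The arm

A 6-joint arm with a two-finger parallel gripper is mounted at the origin on the work surface. World frame = base frame: x ahead of the robot, y to its left, z up, the work surface at z = 0. Lengths are in m, angles in rad, forces in N, time in s.
With the tool pointing down it reaches from about 0.225 to 0.875 m from the base axis. Payload 3.4 kg.
Tool frame: the origin (TCP) lies at the very end of the fingers, on their centre line; the grasp point (between the pads) lies 19 mm behind it; z points along the fingers, y is the line along which they close (so a half turn about z gives the same grasp; the last joint's range is limited). The gripper opens to 85 mm and grips with 20 to 120 N. Pads are 22 mm wide; open, the fingers measure 114 mm over their backs; the gripper's body (76 mm by 85 mm) begins 54 mm behind the grasp point. The pads swing forward as they close: fully open they stand 13 mm farther back than shut.
Start: joints at [-1.345, 0.276, 1.505, -0, 1.361, -0.121], TCP at [0.195, -0.541, 0.231] pointing down, gripper open.
Joint ranges: [-2.89, 2.89], [-0.75, 2.08], [0.22, 2.7], [-1.18, 4.32], [0.11, 2.71], [-2.7, 2.7]. Speed limits (rad/s): [2.57, 2.57, 3.14, 3.14, 3.14, 3.14].

### API

Orientations are given as a unit quaternion [w, x, y, z].
In Python, from rig import readout, vision, manip gives the robot as it stands.
- The arm moves only by the shell command python3 -m handwheel 'ROWS' [FORCE]. ROWS is JSON, a list of rows, each a list of 3 entries, a list of its own where there are three numbers: the shift along the tool's x, y, z in mm, then the turn, a rotation vector about the tool's x, y, z in units of 6 degrees (1.0 is 6 degrees), then the closure, from -1 (fully open) to 1 (shut), so that 0 is half open. A call has 1 to 20 rows; each row shifts and turns the commanded pose from where the row before left it, along the tool's axes as they then stand; what a row does not reach is not made up. A row lasts 1/8 s, in which the tool goes at most 62.5 mm and 10.7 degrees, less where a joint would pass 70% of its speed; a pose out of reach is approached as far as the arm can. A call is refused whole if a number of a shift passes 62.5 or a number of a turn 1, either way. A call with a gripper value outside its range is refused whole. The fingers move at their own pace and stop on an object; FORCE is the grip in N (left out, the last holds). Time passes only in rows, so rows that do not move let the fingers close. It gives the time, the measured TCP pose, the force, the opening and the grip force at its end, in the units of the state.
- readout.get_state(): the state, without advancing time (a new reading comes with each control period).
- vision.get_image(name): name is "scene" or "top" or "wrist"; returns the picture (420x560x3 uint8, blue, green, red); there is no depth.
- vision.camera_params(name): a dict with "intrinsics" (3x3 intrinsics, pixels), "dist" ([k1, k2, p1, p2, k3] as OpenCV has them; the pictures are not rectified), "rvec" (rotation vector, rad) and "tvec" (3), from world to camera coordinates, as OpenCV has them; the wrist camera has in their place "hand_eye" (4x4, takes a point from camera to tool coordinates, whose origin is the TCP and whose axes are the flange's). Camera axes: x right, y down, z forward; pixel columns grow to the right and rows downward; lengths in m; the calibration is good to about 2 mm. A picture is of the moment at which its call begins: read the wrist's pose just before it. camera_params takes no time and is no camera call.
- manip.sign_off(): hands the job in; it is judged then, once.
The state is a dict: "clock": time; "qpos": joint angles; "qd": joint speeds; "effort": joint torques, N m; "position": TCP position; "ee_rot": TCP orientation; "contact_force": force on the tool from outside, world axes, zero at the start; "moment": the same for the moment, N m; "width": finger opening in m; "gripper_force": force on a finger pad.
Only numpy, scipy, OpenCV 4.12 (cv2) and the standard library are available. Lean on these libraries where they do the work, as an engineer would, in place of code of your own. Each camera call takes 0.05 s, during which the arm holds its last target. There are 200 camera calls.

## Working session

There is one attempt and no reset: what is moved stays moved. The work goes in short steps, Python scripts to look and compute and a shell command to move; the robot and the scene stay as the last step left them, time stands still between calls to the robot, and variables do not carry over. Pictures are saved under pics/ and viewed, at most 14 in all, crops included, and the job is handed in when it is done.

```bash
mkdir -p pics; ls; python3 - <<'E'
from rig import readout, vision
import cv2
print(readout.get_state())
for n in("scene","top"):
    cv2.imwrite(f"pics/{n}0.png",vision.get_image(n)); print(n,vision.camera_params(n))
print(vision.camera_params("wrist"))
E
```

```text
pics
{'clock': 0.0, 'qpos': array([-1.34501606e+00,  2.76571224e-01,  1.50616246e+00, -3.12043510e-06,
        1.36066906e+00, -1.21005349e-01]), 'qd': array([-8.67627669e-04, -6.09029059e-04, -1.23068052e-03, -2.68420351e-04,
        3.16890360e-04,  7.52891134e-05]), 'effort': array([-1.52579822e-03, -4.16778481e+01, -2.45809937e+01, -2.68053263e-04,
        1.09683917e-02,  2.71574788e-05]), 'position': array([ 0.1952994 , -0.5402485 ,  0.23044157]), 'ee_rot': array([-9.03724862e-04,  9.85004632e-01,  1.72525522e-01, -4.89149090e-05]), 'contact_force': array([-0.0375063 , -0.60436654, -0.07839887]), 'moment': array([-0.00634316,  0.01203095,  0.00105652]), 'gripper_force': 0.0, 'width': 0.08481988015025077}
scene {'intrinsics': array([[381.32655212,   0.        , 278.98065508],
       [  0.        , 381.32655212, 206.61114748],
       [  0.        ,   0.        ,   1.        ]]), 'dist': array([-0.02997483,  0.        ,  0.        ,  0.        ,  0.        ]), 'rvec': array([ 1.22001027,  2.49299345, -0.75888173]), 'tvec': array([ 0.3398451 , -0.3074015 ,  1.35654379])}
top {'intr
[... 246 characters left out ...]
rray([ 2.19352677, -2.19682324,  0.07717873]), 'tvec': array([0.04172804, 0.57777971, 1.19166928])}
{'intrinsics': array([[331.0759164 ,   0.        , 280.01421277],
       [  0.        , 331.0759164 , 206.58712183],
       [  0.        ,   0.        ,   1.        ]]), 'dist': array([-0.0276594,  0.       ,  0.       ,  0.       ,  0.       ]), 'hand_eye': array([[-3.66068913e-04, -9.53040936e-01, -3.02841279e-01,
         7.82461893e-02],
       [ 9.99999804e-01, -5.02732147e-04,  3.73315931e-04,
        -1.07377699e-04],
       [-5.08033411e-04, -3.02841083e-01,  9.53040933e-01,
        -1.43189047e-01],
       [ 0.00000000e+00,  0.00000000e+00,  0.00000000e+00,
         1.00000000e+00]])}
```

View pics/top0.png

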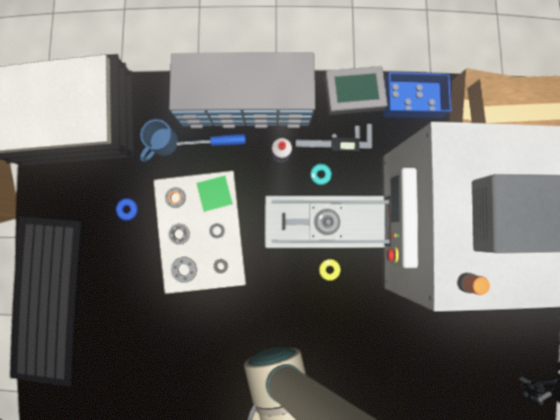

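View pics/scene0.png

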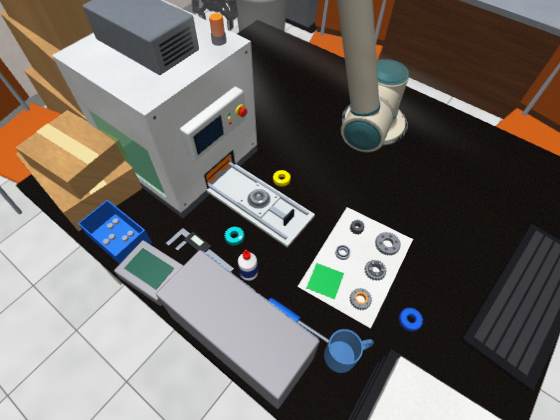

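Top view: the bronze-bushed gear is at (176,197), the mat at (214,194) and the finished gear on the carriage at (327,222). The look-alikes are turquoise (320,174), yellow (329,269) and blue (126,209). I'll enlarge this to confirm and localise.

```bash
cat > h.py <<'E'
import numpy as np, cv2
from scipy.spatial.transform import Rotation as R
from rig import readout, vision
def cam(n, st=None):
    p=vision.camera_params(n); K,d=p["intrinsics"],p["dist"]
    if n=="wrist":
        q=st["ee_rot"]; T=np.eye(4); T[:3,:3]=R.from_quat(q[[1,2,3,0]]).as_matrix(); T[:3,3]=st["position"]
        M=np.linalg.inv(T@p["hand_eye"]); return K,d,cv2.Rodrigues(M[:3,:3])[0],M[:3,3]
    return K,d,p["rvec"],p["tvec"]
def px2w(c,uv,z):
    K,d,r,t=c; Rm=cv2.Rodrigues(np.array(r))[0]
    u=cv2.undistortPoints(np.array(uv,float).reshape(-1,1,2),K,d).reshape(-1,2)
    D=np.c_[u,np.ones(len(u))]@Rm; C=-Rm.T@np.ravel(t)
    return C+D*((z-C[2])/D[:,2])[:,None]
def w2px(c,P):
    K,d,r,t=c; return cv2.projectPoints(np.array(P,float).reshape(-1,3),np.array(r,float),np.array(t,float),K,d)[0].reshape(-1,2)
def rel(pos,Rt=None):
    "shift in mm in present tool axes, and rotvec in 6deg units"
    s=readout.get_state(); Rc=R.from_quat(s["ee_rot"][[1,2,3,0]])
    print("now",s["position"].round(4),"clock",s["clock"])
    print("shift mm",(Rc.inv().apply(np.array(pos)-s["position"])*1000).round(1))
    if Rt is not None: print("turn",(np.degrees((Rc.inv()*Rt).as_rotvec())/6).round(2))
E
python3 - <<'E'
from h import *
c=cam("top"); im=cv2.imread("pics/top0.png")
a=cv2.resize(im[160:300,145:250],None,fx=4,fy=4,interpolation=3)[:560]
b=cv2.resize(im[160:300,255:350],None,fx=4,fy=4,interpolation=3)[:560]
cv2.imwrite("pics/crop.png",np.hstack([a,b]))
for n,uv,z in [("new",(176,197),.016),("mat",(214,194),.0016),("done",(327,222),.056),("dog",(179,233),.018),("big",(184,269),.014),("bear",(217,230),.012),("pin",(221,266),.022),("slideL",(265,196),.03),("slideR",(265,247),.03),("faceL",(390,196),.03),("faceR",(388,247),.03)]: print(n,px2w(c,uv,z).round(4))
g=cv2.inRange(im,(0,150,0),(120,255,120)); m=cv2.moments(g,True); print("mat centroid",m["m10"]/m["m00"],m["m01"]/m["m00"],px2w(c,(m["m10"]/m["m00"],m["m01"]/m["m00"]),.0016))
E
```

```text
new [[0.604  0.2991 0.016 ]]
mat [[0.6129 0.202  0.0016]]
done [[ 0.5378 -0.0862  0.056 ]]
dog [[0.511  0.2899 0.018 ]]
big [[0.4184 0.2773 0.014 ]]
bear [[0.5188 0.1925 0.012 ]]
pin [[0.4269 0.1808 0.022 ]]
slideL [[0.605  0.0684 0.03  ]]
slideR [[0.4755 0.0685 0.03  ]]
faceL [[ 0.605  -0.2532  0.03  ]]
faceR [[ 0.474  -0.2461  0.03  ]]
mat centroid 215.30188679245282 185.93867924528303 [[0.63401781 0.19878293 0.0016    ]]
```

View pics/crop.png

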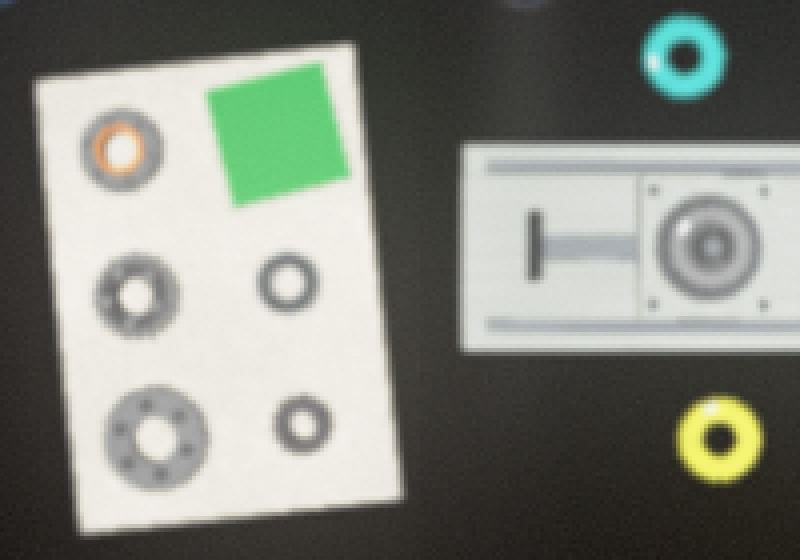

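The crop shows the plain steel gear seated on the spigot at full-image (327.1,221.7). The bronze-bushed gear is at (175.3,197.4) and is neither blue nor any other look-alike. The mat middle is at (214.7,193.4). Next I'll move over the carriage.

```bash
python3 -m handwheel '[[[0,0,0],[0,0,1],-1],[[0,0,0],[0,0,1],-1],[[0,0,0],[0,0,1],-1],[[0,0,0],[0,0,0.31],-1],[[5,-30,0],[0,0,0],-1],[[5,-43,0],[0,0,0],-1],[[5,-43,0],[0,0,0],-1],[[5,-43,0],[0,0,0],-1],[[5,-43,0],[0,0,0],-1],[[5,-43,0],[0,0,0],-1],[[5,-43,0],[0,0,0],-1],[[5,-43,0],[0,0,0],-1],[[5,-43,0],[0,0,0],-1],[[10,-43,0],[0,0,0],-1],[[40,-10,0],[0,0,0],-1],[[45,-8,0],[0,0,0],-1],[[45,-8,0],[0,0,0],-1],[[45,-5,0],[0,0,0],-1],[[45,-5,0],[0,0,0],-1],[[45,-5,0],[0,0,0],-1]]' && python3 -m handwheel '[[[25,0,0],[0,0,0],-1],[[0,0,0],[0,0,0],-1],[[0,0,0],[0,0,0],-1]]'
python3 - <<'E'
from h import *
s=readout.get_state(); im=vision.get_image("wrist"); cv2.imwrite("pics/w1.png",im)
print(s["qpos"].round(2)); c=cam("wrist",s)
print(w2px(c,[[.5378,-.0862,.056],[.54,-.0862,.06]]))
rel([.5378,-.0862,.043],R.from_quat([1,0,0,0]))
E
```

```text
clock: 2.6
position: [0.5167, -0.0823, 0.231]
ee_rot: [0.0, 1.0, 0.001, -0.0]
contact_force: [0.1, 0.2, -0.1]
width: 0.0852
gripper_force: 0.0
clock: 2.98
position: [0.5392, -0.0826, 0.2309]
ee_rot: [-0.0, 1.0, 0.0, -0.001]
contact_force: [-0.6, 0.2, 0.5]
width: 0.0853
gripper_force: 0.0
[-0.28  0.23  1.57 -0.    1.34  1.29]
[[283.95411561 185.56729631]
 [284.00856861 184.3756638 ]]
now [ 0.539  -0.0826  0.2312] clock 3.025
shift mm [ -1.    3.6 188.2]
turn [-0.    0.01  0.  ]
```

View pics/w1.png

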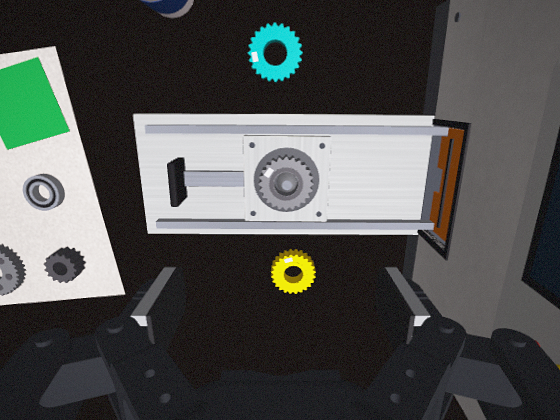

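The wrist picture shows the finished gear (pale mark at (268,173)) with its outline centred near (286.5,180). The plate screws are at (252,146), (320,144), (321,213) and (253,213). The flap is at about (450,185).

```bash
python3 - <<'E'
from h import *
s=readout.get_state(); c=cam("wrist",s); ct=cam("top"); cs=cam("scene")
print("gear top",px2w(c,[(286.5,180)],.055)); print("screws",px2w(c,[(252,146),(320,144),(321,213),(253,213)],.04).round(4), px2w(c,[(252,146),(320,144),(321,213),(253,213)],.04).mean(0))
print("spigot tip",px2w(c,[(287,184)],.06)); print("top",px2w(ct,[(327.1,221.7)],.056),px2w(ct,[(175.3,197.4),(214.7,193.4)],.01)); print("scene",px2w(cs,[(258.5,197.5)],.056),px2w(cs,[(360.5,299)],.016),px2w(cs,[(325,281)],.0016))
print("slide edges",px2w(c,[(134,114),(148,234),(432,116),(425,234)],.03).round(4))
im=cv2.imread("pics/w1.png"); g=im[155:208,250:324].copy()
e=cv2.HoughCircles(cv2.cvtColor(cv2.resize(im[100:250,200:380],None,fx=3,fy=3),cv2.COLOR_BGR2GRAY),3,1,60,param1=100,param2=.3,minRadius=60,maxRadius=120)
print(None if e is None else e[0][:3]/3+[200,100,0])
E
```

```text
gear top [[ 0.543065   -0.08878114  0.055     ]]
screws [[ 0.5745 -0.0543  0.04  ]
 [ 0.5765 -0.1224  0.04  ]
 [ 0.5035 -0.1261  0.04  ]
 [ 0.5036 -0.0536  0.04  ]] [ 0.53951353 -0.08908981  0.04      ]
spigot tip [[ 0.54023544 -0.08919185  0.06      ]]
top [[ 0.53851992 -0.08649292  0.056     ]] [[0.60347746 0.3021445  0.01      ]
 [0.61367924 0.1992011  0.01      ]]
scene [[ 0.54394287 -0.08369001  0.056     ]] [[0.60809245 0.30356872 0.016     ]] [[0.61682318 0.20221098 0.0016    ]]
slide edges [[ 0.6056  0.065   0.03  ]
 [ 0.4751  0.0663  0.03  ]
 [ 0.6037 -0.2361  0.03  ]
 [ 0.4751 -0.2458  0.03  ]]
[[286.5        179.16666412  32.60000229]
 [265.5        168.5         34.93333435]
 [283.16666412 201.83333588  34.29999924]]
```

```bash
python3 -m handwheel '[[[1,6,30],[0,0,0],-0.55],[[0,0,45],[0,0,0],-0.55],[[0,0,45],[0,0,0],-0.55],[[0,0,35],[0,0,0],-0.55],[[0,0,14],[0,0,0],-0.55],[[0,0,9],[0,0,0],-0.55],[[0,0,5],[0,0,0],-0.55],[[0,0,3],[0,0,0],-0.55],[[0,0,0],[0,0,0],-0.55],[[0,0,0],[0,0,0],-0.55]]'
python3 - <<'E'
from h import *
s=readout.get_state(); im=vision.get_image("wrist"); cv2.imwrite("pics/w2.png",im)
E
```

```text
clock: 4.28
position: [0.5417, -0.0888, 0.0458]
ee_rot: [0.0, 1.0, 0.0, 0.0]
contact_force: [0.5, 0.1, -0.5]
width: 0.0663
gripper_force: 0.0
```

View pics/w2.png

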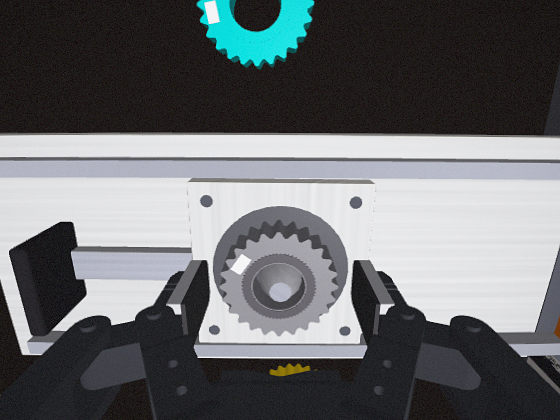

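The gear top is centred at about (279,283) between the pads. I'll check the x offset, then close.

```bash
python3 - <<'E'
from h import *
s=readout.get_state(); c=cam("wrist",s); print(px2w(c,[(279,283)],.056),px2w(c,[(280,292)],.06),s["position"])
print(w2px(c,[s["position"],[*s["position"][:2],.056]]))
E
python3 -m handwheel '[[[-1,0,0],[0,0,0],-0.3],[[0,0,0],[0,0,0],0.2],[[0,0,0],[0,0,0],0.2],[[0,0,0],[0,0,0],0.2],[[0,0,0],[0,0,0],0.2],[[0,0,0],[0,0,0],0.2]]' 40
```

```text
[[ 0.54112506 -0.08808592  0.056     ]] [[ 0.53893335 -0.08853946  0.06      ]] [ 0.54166473 -0.08881265  0.0457151 ]
[[280.55291694 270.95364791]
 [280.59687906 281.95405063]]
clock: 5.08
position: [0.5404, -0.0888, 0.0458]
ee_rot: [0.0, 1.0, 0.0, 0.0]
contact_force: [-1.6, 0.2, 6.2]
width: 0.0508
gripper_force: 41.9
```

```bash
python3 -m handwheel '[[[0,0,-6],[0,0,0],0.2],[[0,0,-20],[0,0,0],0.2],[[0,0,-40],[0,0,0],0.2],[[0,0,-40],[0,0,0],0.2],[[0,-25,-9],[0,0,0],0.2],[[0,-40,0],[0,0,0],0.2],[[0,-45,0],[0,0,0],0.2],[[0,-45,0],[0,0,0],0.2],[[0,-45,0],[0,0,0],0.2],[[14,-40,0],[0,0,0],0.2],[[35,-30,0],[0,0,0],0.2],[[20,-19,0],[0,0,0],0.2],[[5,0,0],[0,0,0],0.2],[[0,0,0],[0,0,0],0.2],[[0,0,0],[0,0,0],0.2]]'
python3 - <<'E'
from h import *
s=readout.get_state(); im=vision.get_image("wrist"); cv2.imwrite("pics/w3.png",im)
E
```

```text
clock: 6.95
position: [0.6133, 0.1993, 0.1601]
ee_rot: [0.0, 1.0, -0.0, -0.001]
contact_force: [-0.6, -0.1, -0.9]
width: 0.051
gripper_force: 42.2
```

View pics/w3.png

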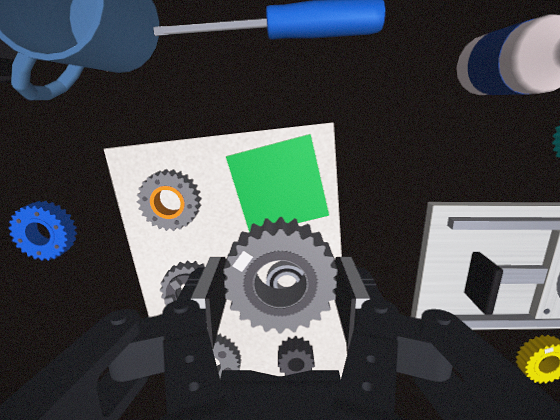

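The gear is held square, with the mat corners at (226,157), (310,135) and (329,215), giving a centre of about (277.5,186). The bronze-bushed gear's top is centred near (168.5,200).

```bash
python3 - <<'E'
from h import *
s=readout.get_state(); c=cam("wrist",s); print("mat",px2w(c,[(277.5,186)],.0016),"new",px2w(c,[(168.5,201)],.016),px2w(c,[(167,202)],.014))
m=px2w(c,[(277.5,186)],.0016)[0]; rel([m[0],m[1],.008])
print("mat px corners",px2w(c,[(226,157),(310,135),(329,215)],.0016).round(4))
E
```

```text
mat [[0.61587026 0.20194426 0.0016    ]] new [[0.60562836 0.30097576 0.016     ]] [[0.60407473 0.30316255 0.014     ]]
now [0.6134 0.1994 0.1603] clock 7.0
shift mm [  2.5  -2.6 152.3]
mat px corners [[0.6432 0.2489 0.0016]
 [0.6629 0.1727 0.0016]
 [0.587  0.1523 0.0016]]
```

```bash
python3 -m handwheel '[[[2,-2,30],[0,0,0],0.2],[[0,0,45],[0,0,0],0.2],[[0,0,40],[0,0,0],0.2],[[0,0,20],[0,0,0],0.2],[[0,0,10],[0,0,0],0.2],[[0,0,4],[0,0,0],0.2],[[0,0,2],[0,0,0],0.2],[[0,0,1],[0,0,0],0.2],[[0,0,1],[0,0,0],0.2],[[0,0,0],[0,0,0],0.2],[[0,0,0],[0,0,0],0.2]]'
```

```text
clock: 8.38
position: [0.6164, 0.2023, 0.0075]
ee_rot: [0.0, 1.0, 0.0, 0.0]
contact_force: [0.5, -0.2, -1.9]
width: 0.0507
gripper_force: 42.3
```

```bash
python3 -m handwheel '[[[0,0,0.5],[0,0,0],0.2],[[0,0,0],[0,0,0],0.05],[[0,0,0],[0,0,0],-0.2],[[0,0,0],[0,0,0],-0.5],[[0,0,0],[0,0,0],-0.5],[[0,0,0],[0,0,0],-0.5],[[0,0,-8],[0,0,0],-0.5],[[0,0,-20],[0,0,0],-0.5],[[0,0,-35],[0,0,0],-0.5],[[0,-30,-35],[0,0,0],-0.5],[[-5,-40,-10],[0,0,0],-0.5],[[-5,-30,0],[0,0,0],-0.5],[[0,0,0],[0,0,0],-0.5],[[0,0,0],[0,0,0],-0.5]]'
python3 - <<'E'
from h import *
s=readout.get_state(); im=vision.get_image("wrist"); cv2.imwrite("pics/w4.png",im)
E
```

```text
clock: 10.12
position: [0.6062, 0.3017, 0.1148]
ee_rot: [0.0, 1.0, 0.0, 0.0]
contact_force: [0.3, -0.5, -0.1]
width: 0.0638
gripper_force: 0.0
```

View pics/w4.png

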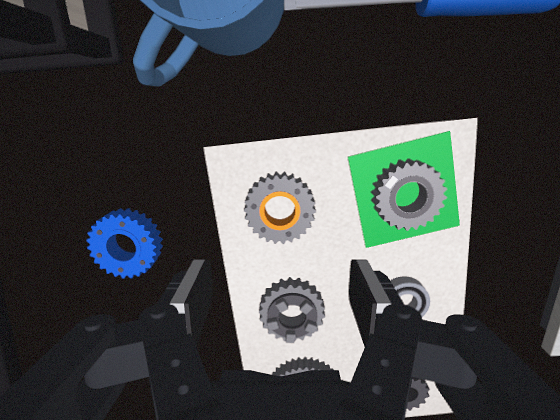

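The finished gear lies flat in the middle of the mat (about (410,195)). The new gear's top is centred at about (280,209).

```bash
python3 - <<'E'
from h import *
s=readout.get_state(); c=cam("wrist",s); m=px2w(c,[(280,209.5)],.016)[0]; print(m); rel([m[0],m[1],.006])
E
```

```text
[0.60528491 0.30149715 0.016     ]
now [0.6063 0.3013 0.1147] clock 10.175
shift mm [ -1.   -0.3 108.7]
```

```bash
python3 -m handwheel '[[[-1,0,30],[0,0,0],-0.58],[[0,0,40],[0,0,0],-0.58],[[0,0,20],[0,0,0],-0.58],[[0,0,10],[0,0,0],-0.58],[[0,0,5],[0,0,0],-0.58],[[0,0,3],[0,0,0],-0.58],[[0,0,0],[0,0,0],-0.58],[[0,0,0],[0,0,0],-0.3],[[0,0,0],[0,0,0],0.2],[[0,0,0],[0,0,0],0.2],[[0,0,0],[0,0,0],0.2],[[0,0,0],[0,0,0],0.2],[[0,0,0],[0,0,0],0.2],[[0,0,0],[0,0,0],0.2]]' 40
python3 - <<'E'
from h import *
s=readout.get_state(); im=vision.get_image("wrist"); cv2.imwrite("pics/w5.png",im)
E
```

```text
clock: 11.92
position: [0.6058, 0.3023, 0.0084]
ee_rot: [-0.0, 1.0, 0.0, 0.001]
contact_force: [-0.8, -2.1, 4.2]
width: 0.0528
gripper_force: 40.8
```

View pics/w5.png

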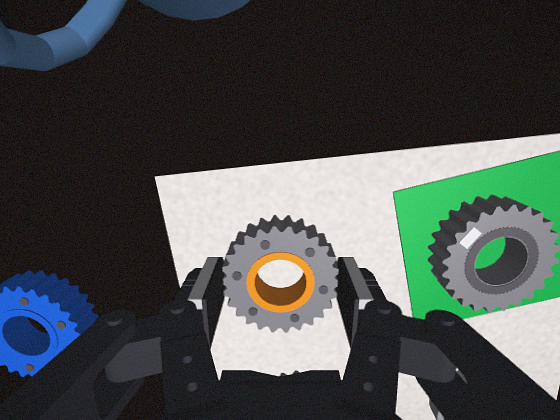

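```bash
python3 - <<'E'
from h import *
s=readout.get_state(); c=cam("wrist",s); print(s["position"],px2w(c,[(280.5,282),(280.5,274)],.016)-s["position"])
E
python3 -m handwheel '[[[0,0,-8],[0,0,0],0.2],[[0,0,-25],[0,0,0],0.2],[[0,0,-45],[0,0,0],0.2],[[0,0,-50],[0,0,0],0.2],[[-14,30,-20],[0,0,0],0.2],[[-40,40,0],[0,0,0],0.2],[[-11,45,0],[0,0,0],0.2],[[0,45,0],[0,0,0],0.2],[[0,45,0],[0,0,0],0.2],[[0,45,0],[0,0,0],0.2],[[0,45,0],[0,0,0],0.2],[[0,40,0],[0,0,0],0.2],[[0,36,0],[0,0,0],0.2],[[0,10,0],[0,0,0],0.2],[[0,0,0],[0,0,0],0.2],[[0,0,0],[0,0,0],0.2]]'
python3 - <<'E'
from h import *
s=readout.get_state(); im=vision.get_image("wrist"); cv2.imwrite("pics/w6.png",im); cv2.imwrite("pics/t6.png",vision.get_image("top"))
c=cam("wrist",s); print(w2px(c,[[.54,-.0885,.06]]))
E
```

```text
[0.60576279 0.30236326 0.00835103] [[-1.57652201e-03  3.46748950e-05  7.64897402e-03]
 [ 2.59206299e-03  3.78240107e-05  7.64897402e-03]]
clock: 13.98
position: [0.5402, -0.0776, 0.1548]
ee_rot: [-0.0, 1.0, 0.0, -0.0]
contact_force: [-0.4, 1.0, -0.9]
width: 0.0527
gripper_force: 42.4
[[294.89508567 210.06714173]]
```

View pics/w6.png

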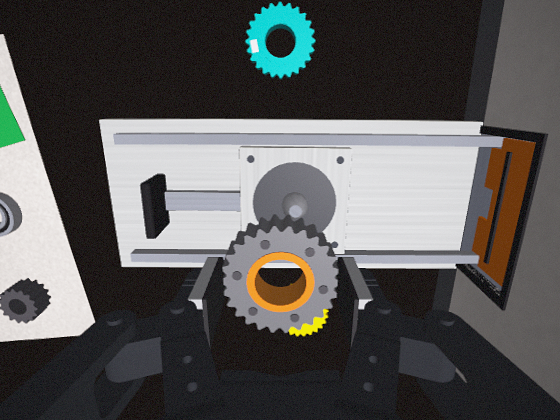

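The spigot tip is at (295.5,211), matching the prediction of (294.9,210). The bush is centred at (280.5,282).

```bash
python3 -m handwheel '[[[0.6,11,10],[0,0,0],0.2],[[0,0,35],[0,0,0],0.2],[[0,0,25],[0,0,0],0.2],[[0,0,10],[0,0,0],0.2],[[0,0,6],[0,0,0],0.2],[[0,0,5],[0,0,0],0.2],[[0,0,5],[0,0,0],0.2],[[0,0,4],[0,0,0],0.2],[[0,0,3],[0,0,0],0.2],[[0,0,1],[0,0,0],0.2],[[0,0,0],[0,0,0],0.2],[[0,0,0],[0,0,0],0.2]]'
```

```text
clock: 15.58
position: [0.5411, -0.0898, 0.0509]
ee_rot: [0.0, 1.0, 0.0, 0.0]
contact_force: [-0.2, -0.2, -0.4]
width: 0.0529
gripper_force: 42.4
```

```bash
python3 -m handwheel '[[[0,0,1],[0,0,0],0.2],[[0,0,1],[0,0,0],0.2],[[0,0,0],[0,0,0],0.2],[[0,0,0],[0,0,0],0.05],[[0,0,0],[0,0,0],-0.2],[[0,0,0],[0,0,0],-0.5],[[0,0,0],[0,0,0],-0.55],[[0,0,0],[0,0,0],-0.55],[[0,0,0],[0,0,0],-0.55]]'
python3 - <<'E'
from h import *
s=readout.get_state(); im=vision.get_image("wrist"); cv2.imwrite("pics/w7.png",im)
E
```

```text
clock: 16.7
position: [0.541, -0.0898, 0.0489]
ee_rot: [0.0, 1.0, 0.0, 0.0]
contact_force: [-0.1, 0.1, 1.3]
width: 0.0661
gripper_force: 0.0
```

View pics/w7.png

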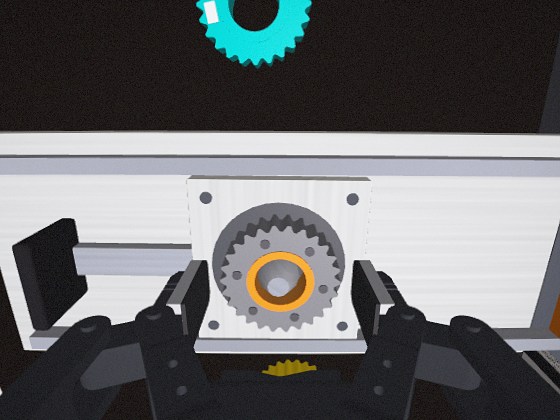

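The gear sits flat on the spigot and the fingers are clear. Next I'll lift, back off beyond the push plate, close and lean the tool.

```bash
python3 -m handwheel '[[[0,0,-8],[0,0,0],-0.55],[[0,0,-25],[0,0,0],-0.55],[[0,0,-45],[0,0,0],-0.55],[[0,0,-45],[0,0,0],-0.55],[[0,-30,-25],[0,0,0],0],[[0,-45,0],[0,0,0],0.5],[[0,-45,0],[0,0,0],1],[[0,-40,0],[0,0,0],1],[[0,0,0],[-1,0,0],1],[[0,0,0],[-1,0,0],1],[[0,0,0],[-1,0,0],1],[[0,0,0],[-1,0,0],1],[[0,0,0],[-1,0,0],1],[[0,0,0],[-1,0,0],1],[[0,0,0],[-0.67,0,0],1],[[0,0,0],[0,0,0],1],[[0,0,0],[0,0,0],1]]'
python3 - <<'E'
from h import *
s=readout.get_state(); q=R.from_quat(s["ee_rot"][[1,2,3,0]]); print(s["qpos"].round(2)); print(q.as_matrix().round(3))
rel([.540,.052,.046]); cv2.imwrite("pics/t8.png",vision.get_image("top"))
E
```

```text
clock: 18.88
position: [0.5411, 0.0702, 0.1973]
ee_rot: [0.342, 0.94, -0.0, 0.0]
contact_force: [-0.0, 0.3, 0.6]
width: -0.0003
gripper_force: 0.0
[ 0.4   0.43  1.58 -0.64  1.47  2.15]
[[ 1.    -0.001  0.001]
 [-0.    -0.766 -0.642]
 [ 0.001  0.642 -0.766]]
now [0.5411 0.0702 0.1973] clock 18.875
shift mm [ -1.2 -83.2 127.6]
```

```bash
python3 -m handwheel '[[[-1,-17,26],[0,0,0],1],[[0,-24,37],[0,0,0],1],[[0,-24,37],[0,0,0],1],[[0,-12,18],[0,0,0],1],[[0,-6,10],[0,0,0],1],[[0,0,0],[0,0,0],1],[[0,4.6,3.9],[0,0,0],1],[[0,4.6,3.9],[0,0,0],1],[[0,4.6,3.9],[0,0,0],1],[[0,4.6,3.9],[0,0,0],1],[[0,6.1,5.1],[0,0,0],1],[[0,6.1,5.1],[0,0,0],1],[[0,6.1,5.1],[0,0,0],1],[[0,0,0],[0,0,0],1]]'
python3 - <<'E'
from h import *
cv2.imwrite("pics/s9.png",vision.get_image("scene"))
im=vision.get_image("wrist"); cv2.imwrite("pics/w9.png",im)
E
```

```text
clock: 20.68
position: [0.5404, 0.0034, 0.0456]
ee_rot: [0.342, 0.94, -0.0, 0.001]
contact_force: [-0.0, 0.8, 0.3]
width: -0.0002
gripper_force: 0.4
```

View pics/s9.png

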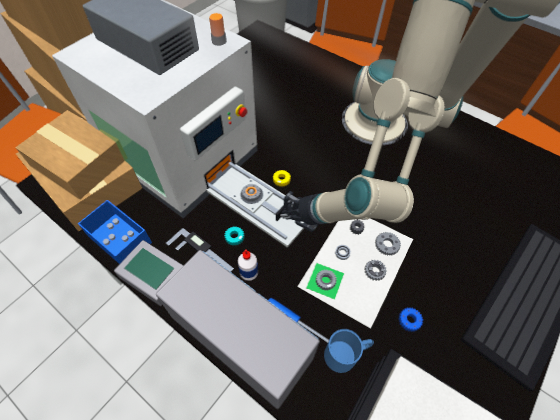

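The picture shows the fingertips behind the push plate at about (290,210). The gear, at (252,191), is moving in with the carriage. I'll continue pushing.

```bash
python3 -m handwheel '[[[0,7.7,6.4],[0,0,0],1],[[0,7.7,6.4],[0,0,0],1],[[0,7.7,6.4],[0,0,0],1],[[0,7.7,6.4],[0,0,0],1],[[0,7.7,6.4],[0,0,0],1],[[0,7.7,6.4],[0,0,0],1],[[0,7.7,6.4],[0,0,0],1],[[0,7.7,6.4],[0,0,0],1],[[0,7.7,6.5],[0,0,0],1],[[0,7.7,6.5],[0,0,0],1],[[0,7.7,6.5],[0,0,0],1],[[0,7.7,6.5],[0,0,0],1],[[0,7.7,6.5],[0,0,0],1],[[0,7.7,6.5],[0,0,0],1],[[0,7.7,6.5],[0,0,0],1],[[0,7.7,6.5],[0,0,0],1],[[0,0,0],[0,0,0],1]]'
python3 - <<'E'
from h import *
s=readout.get_state(); print(s["qpos"].round(2))
cv2.imwrite("pics/w10.png",vision.get_image("wrist"));cv2.imwrite("pics/s10.png",vision.get_image("scene"))
E
```

```text
clock: 22.9
position: [0.5397, -0.1588, 0.0463]
ee_rot: [0.343, 0.939, -0.0, -0.0]
contact_force: [-0.8, 0.4, 0.3]
width: -0.0001
gripper_force: 0.0
[ 0.01  0.52  1.91 -0.91  0.96  2.22]
```

```bash
python3 -m handwheel '[[[0,6,5],[0,0,0],1],[[0,6,5],[0,0,0],1],[[0,6,5],[0,0,0],1],[[0,4,3.3],[0,0,0],1],[[0,4,3.3],[0,0,0],1],[[0,2,1.7],[0,0,0],1],[[0,0,0],[0,0,0],1]]'
python3 - <<'E'
from h import *
s=readout.get_state(); print(s["qpos"].round(2))
cv2.imwrite("pics/w11.png",vision.get_image("wrist"))
E
```

```text
clock: 23.88
position: [0.5405, -0.1933, 0.0459]
ee_rot: [0.342, 0.94, 0.0, 0.001]
contact_force: [1.0, 3.9, 1.7]
width: -0.0002
gripper_force: 2.0
[-0.05  0.51  1.92 -0.94  0.92  2.19]
```

View pics/w11.png

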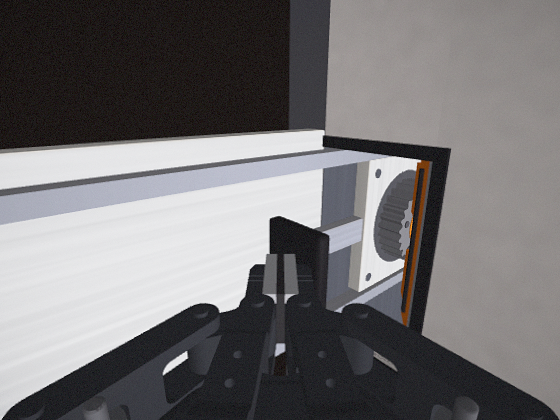

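The gear is under the opened flap, with the plate's rear edge just at the inlet (about (360,220)) and the push plate at (300,260). I'll push on slowly.

```bash
for i in 1 2; do python3 -m handwheel '[[[0,2.3,1.9],[0,0,0],1],[[0,2.3,1.9],[0,0,0],1],[[0,2.3,1.9],[0,0,0],1],[[0,0,0],[0,0,0],1]]' | grep -E "pos|contact"; done
```

```text
position: [0.5403, -0.2024, 0.0459]
contact_force: [0.5, 4.0, 1.5]
position: [0.54, -0.2116, 0.0459]
contact_force: [0.7, 4.3, 1.9]
```

```bash
for i in 1 2 3; do python3 -m handwheel '[[[0,2.3,1.9],[0,0,0],1],[[0,2.3,1.9],[0,0,0],1],[[0,0,0],[0,0,0],1]]' | grep -E "pos|contact"; done
python3 - <<'E'
from h import *
cv2.imwrite("pics/w12.png",vision.get_image("wrist"))
E
```

```text
position: [0.5404, -0.2124, 0.0459]
contact_force: [-4.7, 32.6, 15.4]
position: [0.5405, -0.2129, 0.0459]
contact_force: [-10.0, 61.8, 33.4]
position: [0.5407, -0.2134, 0.0459]
contact_force: [-15.1, 91.8, 51.4]
```

At the stop, so I'll back off now.

```bash
python3 -m handwheel '[[[0,-8,-6.6],[0,0,0],1],[[0,-12,-10],[0,0,0],1],[[0,-25,-21],[0,0,0],1],[[0,-30,-25],[0,0,0],1],[[0,-30,-25],[0,0,0],1],[[0,0,-30],[0,0,0],1],[[0,0,-30],[0,0,0],1],[[0,0,0],[0,0,0],1],[[0,0,0],[0,0,0],1]]'
python3 - <<'E'
from h import *
a=vision.get_image("wrist"); b=vision.get_image("scene")
b=cv2.resize(b[130:350,190:420],(440,420),interpolation=3); a=cv2.resize(a,(360,270)); a=np.vstack([a,np.zeros((150,360,3),np.uint8)])
cv2.imwrite("pics/end.png",np.hstack([a,b]))
E
```

```text
clock: 27.22
position: [0.5393, -0.0551, 0.0908]
ee_rot: [0.343, 0.939, -0.0, -0.001]
contact_force: [-0.3, -0.3, 0.4]
width: 0.0002
gripper_force: 0.0
```

View pics/end.png

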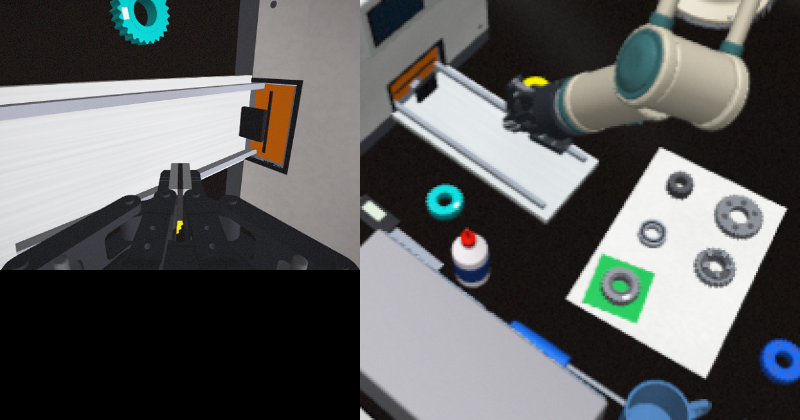

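```bash
python3 - <<'E'
from h import *
s=readout.get_state(); c=cam("wrist",s)
print(w2px(c,[[.562,-.2155,.066],[.518,-.2155,.066],[.562,-.2155,.03],[.518,-.2155,.03]])/[560/360,420/270])
E
```

```text
[[263.97559227 110.65406664]
 [260.04665413 143.11209059]
 [240.02110487 106.53463891]
 [237.45720296 136.47021598]]
```

The push plate appears at (240–266,107–143), where the home prediction puts it. The flap is shut and the finished gear is on the mat.

```bash
python3 -c "
from rig import manip; print(manip.sign_off())"
```

```text
the job is handed in; nothing more can be done
None
```

The job is handed in, but the sign-off gave no verdict: the finished gear is flat on the mat, the bronze-bushed gear was seated on the spigot, and the carriage is home with the flap shut behind it. I saw no bystander move, and the wrist force peaked at about 106 N against the stop (limit 120 N).

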